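Touch-latch stock cupboard

ROBOT

A 7-joint arm with a two-finger parallel gripper is mounted at the origin on a cart in front of the work surface, level with it; the furniture and walls round the work are solid. World frame = base frame: x ahead of the robot, y to its left, z up, the work surface at z = 0. Lengths are in m, angles in rad, forces in N, time in s.
With the tool pointing down it reaches from about 0.35 to 0.9 m from the base axis. Payload 8.1 kg.
Tool frame: the origin (TCP) lies at the centre of the arm's flange, where the gripper is bolted on; the fingertips stand 178 mm ahead of it and the grasp point (between the pads) lies 159 mm ahead of it; z points along the fingers, y is the line along which they close (so a half turn about z gives the same grasp; the last joint's range is limited). The gripper opens to 92 mm and grips with 3 to 60 N. Pads are 19 mm wide; open, the fingers measure 130 mm over their backs; the gripper's body (75 mm by 190 mm) begins 47 mm behind the grasp point.
Start: joints at [-1.298, 0.434, 0.025, 1.573, -0.012, 1.134, -0.075], TCP at [0.229, 0.581, 0.405] pointing down, gripper open.
Joint ranges: [-2.62, 2.62], [-0.44, 2.09], [-1.27, 1.32], [0.08, 2.57], [-1.32, 4.46], [0.12, 2], [-2.74, 2.74]. Speed limits (rad/s): [2.22, 2.22, 3.01, 3.01, 3.14, 3.14, 3.14].

INTERFACE

Orientations are given as a rotation vector (axis times angle).
In Python, from cell import arm gives the robot as it stands. The module is installed in compiled form; this text tells all that it offers.
- The arm moves only by the shell command python3 -m inch 'ROWS' [FORCE]. ROWS is text: rows parted by semicolons, each of 5 numbers parted by spaces: the shift along the tool's x, y, z in m, then the turn about the tool's z in rad, then the finger opening in m, from 0 to 0.0918. In form: x y z roll fingers; .... A call has 1 to 5 rows; each row is the pose to reach, as a shift and turn from the pose commanded when the call began, along the tool's axes at that moment; what a row does not reach only later rows make up. A row lasts 1/10 s, in which the tool goes at most 50 mm and 8.59 degrees, less where a joint would pass 70% of its speed; a pose out of reach is approached as far as the arm can. A call with a gripper value outside its range is refused whole. The fingers move at their own pace and stop on an object; FORCE is the grip in N (left out, the last holds). Time passes only in rows, so rows that repeat a pose let the fingers close. It gives the time, the measured TCP pose, the force, the opening and the grip force at its end, in the units of the state.
- arm.observe(): the state, without advancing time (a new reading comes with each control period).
- arm.get_image(name): name is "side" or "top"; returns the picture (420x560x3 uint8, red, green, blue); there is no depth.
- arm.get_calibration(name): a dict with "intrinsics" (3x3 intrinsics, pixels), "pose" (4x4, takes a point from camera to world coordinates). Camera axes: x right, y up, looking along -z (the intrinsics and any distortion apply to the point x, -y, -z); pixel columns grow to the right and rows downward; lengths in m; the calibration is good to about 2 mm. A picture is of the moment at which its call begins. get_calibration takes no time and is no camera call.
- arm.sign_off(): hands the job in; it is judged then, once.
Trained networks look in the newest picture that a camera, given by its name, has taken for a name from the list of things; names that differ only in an ending like _2 or _b are one class to them, and where a whole thing is asked for, a point or a joint stands for the part that bears it (a point fixed in the world has none). Each returns a list of dicts, best first, with "conf" (0 to 1); they miss things now and then, are a little off and sometimes report something else, mostly with a low value. They report only what shows in the picture. A call takes as long as a camera call.
- arm.look_for(camera, query): "point" ([row, column] in pixels, amid what is visible of it).
- arm.silhouettes(camera, query): "region" (420x560 bool, what is visible of it) and "point" ([row, column] in pixels, amid what is visible of it).
- arm.place_of(camera, query): "point" ([row, column] in pixels: a listed point, or the origin of a listed thing).
The state is a dict: "clock": time; "joints": joint angles; "dq": joint speeds; "joint_efforts": joint torques, N m; "position": TCP position; "ee_rot": TCP orientation; "force": force on the tool from outside, world axes, zero at the start; "ft_torque": the same for the moment, N m; "width": opening from 0.0 (shut) to 1.0 (fully open); "gripper_force": force on a finger pad.
Only numpy, scipy, OpenCV 4.12 (cv2) and the standard library are available. Lean on these libraries where they do the work, as an engineer would, in place of code of your own. Each camera call takes 0.05 s, during which the arm holds its last target. There are 200 camera calls.

TASK

Gently press the white dot on the blue cupboard door so that its touch catch lets go and the door springs ajar by itself, then, with a finger behind the door, push it wide open (about square to the cupboard) and leave it open so the bearing boxes inside can be reached. Only push with the fingers: do not grip the door or anything else. Leave the red cupboard shut and the loose things on the bench where they are.

Things in the scene. Friction and masses are not known exactly. Their poses are not given: they have to be found in the camera images.
- blue_cupboard: bench-top cupboard with a blue door fixed to the bench: grey box on a black plinth, 110 deep (x), 150 wide (y), 143 high. Origin: centre of its underside; own +x points to its back, +y to its hinge side. The door overlays the front with a 6 mm gap; its outer face, shut, lies at own x = -0.077. Two bearing boxes are stored in it.
- blue_door (a joint): angle of the blue door, rad: 0 shut and caught, negative pushed in (stop -0.04), positive opening outward (stop 1.6). Upright hinge at the cupboard's +y end, free edge at its -y end. Caught, it cannot be pulled open. Once tripped, a damped spring plunger pushes it ajar to about 0.57 rad in about 1 s as the finger draws back; beyond that it swings with light friction (0.05 N m) and stays where left.
- blue_push (a point): white dot, 24 mm across, on the blue door's outer face: press here, straight in. 115 mm from the hinge axis (free edge: 147), 105 mm above the bench. Pushed in about 3.5 mm here (about 4 N, up to 6 N if fast; stop at 4.5 mm) the touch catch trips for good. The point moves with the door; own x: normal to the door, inward; own y: along the door to the hinge.
- blue_hinge (a point): point on the blue door's hinge axis at the height of the door's top edge, 138 mm above the bench, in the plane of the inner face; in the cupboard's frame x = -0.061, y = +0.072. From it the shut door runs 147 mm along the cupboard's -y.
- blue_door_front: the blue outer layer of the door, 8 mm thick, 150 wide, from 33 to 138 mm above the bench; its outer face is 16 mm from the door's inner face. Origin: on the hinge axis, in the inner face's plane, at the lower edge; axes as the dot's.
- blue_door_inside: the white inner layer of the blue door, 8 mm thick: the face to push once the door is ajar. A small black striker arm, 55 to 61 mm above the bench and 125 mm from the hinge, sticks 33 mm out of it (keep fingertips above it). Origin as the outer layer's.
- red_cupboard: bench-top cupboard with a red door fixed to the bench: grey box on a black plinth, 110 deep (x), 150 wide (y), 143 high. Origin: centre of its underside; own +x points to its back, +y to its hinge side. The door overlays the front with a 6 mm gap; its outer face, shut, lies at own x = -0.077. The decoy: same build, but a red door; it stays shut.
- red_door (a joint): angle of the red door, rad: 0 shut and caught, negative pushed in (stop -0.04), positive opening outward (stop 1.6). Upright hinge at the cupboard's +y end, free edge at its -y end. Caught, it cannot be pulled open. Once tripped, a damped spring plunger pushes it ajar to about 0.57 rad in about 1 s as the finger draws back; beyond that it swings with light friction (0.05 N m) and stays where left.
- red_push (a point): white dot, 24 mm across, on the red door's outer face: press here, straight in. 115 mm from the hinge axis (free edge: 147), 105 mm above the bench. Pushed in about 3.5 mm here (about 4 N, up to 6 N if fast; stop at 4.5 mm) the touch catch trips for good. The point moves with the door; own x: normal to the door, inward; own y: along the door to the hinge.
- red_hinge (a point): point on the red door's hinge axis at the height of the door's top edge, 138 mm above the bench, in the plane of the inner face; in the cupboard's frame x = -0.061, y = +0.072. From it the shut door runs 147 mm along the cupboard's -y.
- red_door_front: the red outer layer of the door, 8 mm thick, 150 wide, from 33 to 138 mm above the bench; its outer face is 16 mm from the door's inner face. Origin: on the hinge axis, in the inner face's plane, at the lower edge; axes as the dot's.
- red_door_inside: the white inner layer of the red door, 8 mm thick: the face to push once the door is ajar. A small black striker arm, 55 to 61 mm above the bench and 125 mm from the hinge, sticks 33 mm out of it (keep fingertips above it). Origin as the outer layer's.
- tape: roll of blue masking tape standing flat on the bench, 80 across, 48 high, loose; leave alone. Origin: on its underside, about 13 mm off the roll's centre
- bearing_box: small black bearing box 54x54x25, loose on the bench; leave alone. Origin: centre of its underside
- spanner_1: combination spanner 25x170x8, loose, lying flat on the bench; leave alone. Origin: centre of its underside

How it is judged:
By the outcome, as a careful person would: the job done as asked, in the order asked, and still so for the second after the job is handed in, with the robot touching nothing.
It also fails if it takes over 53 s, if anything falls off the work surface, if the arm or the gripper's body presses on something with over 40 N, if the wrist force passes 120 N, or if a joint passes its speed limit or range.

## Working session

There is one attempt and no reset: what is moved stays moved. The work goes in short steps, Python scripts to look and compute and a shell command to move; the robot and the scene stay as the last step left them, time stands still between calls to the robot, and variables do not carry over. Pictures are saved under pics/ and viewed, at most 10 in all, crops included, and the job is handed in when it is done.

```bash
mkdir -p pics; cat > h.py <<'E'
import numpy as np, cv2
from cell import arm
from scipy.spatial.transform import Rotation as R
def ray(cam,p):
    c=arm.get_calibration(cam);K=np.array(c["intrinsics"]);T=np.array(c["pose"])
    d=np.linalg.inv(K)@np.array([p[1],p[0],1.0]);d=np.array([d[0],-d[1],-d[2]])
    return T[:3,3],T[:3,:3]@d
def atz(cam,p,z):
    o,d=ray(cam,p);return o+d*(z-o[2])/d[2]
def proj(cam,P):
    c=arm.get_calibration(cam);K=np.array(c["intrinsics"]);T=np.array(c["pose"])
    q=T[:3,:3].T@(np.array(P)-T[:3,3]);q=K@np.array([q[0],-q[1],-q[2]]);return q[[1,0]]/q[2]
E
python3 - <<'E'
from h import *
np.set_printoptions(precision=4,suppress=True)
for c in("side","top"):
    cv2.imwrite(f"pics/{c}0.png",arm.get_image(c)[:,:,::-1])
    k=arm.get_calibration(c);print(c,np.array(k["pose"])[:3,3],{a:b for a,b in k.items() if a not in("pose","intrinsics")})
    for q,z in(("blue_push",.105),("blue_hinge",.138),("red_push",.105),("red_hinge",.138),("blue_cupboard",0),("red_cupboard",0),("tape",0),("bearing_box",0),("spanner_1",0)):
        for r in arm.place_of(c,q)[:2]: print(q,np.round(r["point"]),round(r["conf"],2),atz(c,r["point"],z))
s=arm.observe();print({k:np.round(v,3) for k,v in s.items()});print(R.from_rotvec(s["ee_rot"]).as_matrix())
E
```

```text
side [0.2319 1.2956 0.7228] {}
blue_push [233. 254.] 0.61 [0.5574 0.2577 0.105 ]
blue_hinge [237. 242.] 0.8 [0.5635 0.338  0.138 ]
red_push [174. 290.] 0.76 [ 0.5573 -0.2224  0.105 ]
red_hinge [177. 286.] 0.54 [ 0.5446 -0.105   0.138 ]
blue_cupboard [268. 226.] 0.74 [0.6292 0.2993 0.    ]
red_cupboard [206. 271.] 0.68 [ 0.6104 -0.1366  0.    ]
tape [259. 316.] 0.67 [0.3819 0.1834 0.    ]
bearing_box [312. 287.] 0.87 [0.4134 0.4439 0.    ]
bearing_box [235. 304.] 0.5 [0.4456 0.0455 0.    ]
spanner_1 [232. 308.] 0.55 [0.4357 0.023  0.    ]
top [0.3913 0.0903 1.3763] {}
blue_push [188. 237.] 0.63 [0.5593 0.2349 0.105 ]
blue_hinge [188. 185.] 0.94 [0.5578 0.3585 0.138 ]
blue_hinge [166. 220.] 0.18 [0.6101 0.272  0.138 ]
red_push [184. 416.] 0.76 [ 0.5655 -0.2113  0.105 ]
red_hinge [184. 372.] 0.88 [ 0.5614 -0.0976  0.138 ]
blue_cupboard [164. 222.] 0.82 [0.6402 0.2871 0.    ]
red_cupboard [172. 388.] 0.6 [ 0.6144 -0.1623  0.    ]
red_cupboard [188. 236.] 0.2 [0.5729 0.2479 0.    ]
tape [255. 260.] 0.9 [0.3927 0.1834 0.    ]
tape [190. 365.] 0.68 [ 0.564  -0.0984  0.    ]
bearing_box [249. 162.] 0.79 [0.4103 0.4468 0.    ]
spanner_1 [240. 311.] 0.71 [0.4334 0.0476 0.    ]
{'clock': np.float64(1.0), 'joints': array([-1.298,  0.434,  0.025,  1.573, -0.012,  1.134, -0.075]), 'dq': array([ 0.001, -0.   , -0.002, -0.001,  0.001, -0.002, -0.001]), 'joint_efforts': array([  0.001, -66.767,   0.985, -31.48 ,  -0.061,   0.033,  -0.   ]), 'position': array([0.229, 0.581, 0.405]), 'ee_rot': array([0.587, 3.086, 0.   ]), 'force': array([-0.174, -0.137, -0.651]), 'ft_torque': array([ 0.001,  0.066, -0.055]), 'gripper_force': np.float64(0.0), 'width': np.float64(0.995)}
[[-0.9302  0.3671  0.    ]
 [ 0.3671  0.9302  0.    ]
 [-0.      0.     -1.    ]]
```

View pics/side0.png

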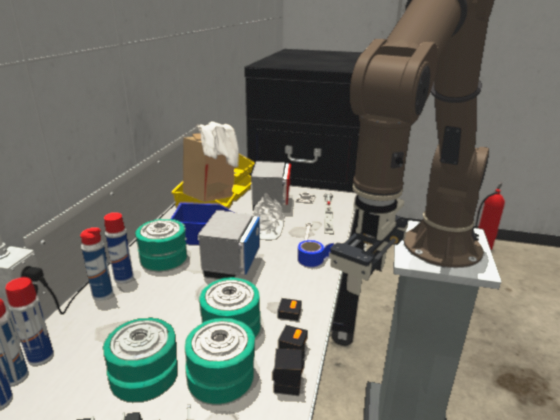

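View pics/top0.png

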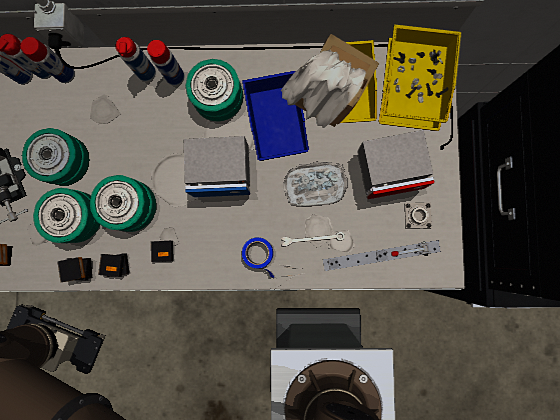

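Side view: the blue cupboard is at about px (row 240, col 230) with its door facing the robot. Top view: the cupboard top is at cols 184–248, rows 138–182, with the door strip at rows 182–196 and the hinge to the left. The bench in front of the door is clear, apart from the tape at (255,258) and the bearing box at (252,162). Next I'll refine the yaw and door line from outlines.

```bash
python3 - <<'E'
from h import *
np.set_printoptions(precision=4,suppress=True)
im=arm.get_image("top")
c=im[125:210,165:270,::-1]
cv2.imwrite("pics/crop1.png",cv2.resize(c,None,fx=7,fy=7,interpolation=cv2.INTER_CUBIC))
for q,z in(("blue_cupboard",.143),("blue_door_front",.138),("blue_door_inside",.138)):
    for r in arm.silhouettes("top",q)[:1]:
        m=r["region"].astype(np.uint8);n=cv2.findContours(m,cv2.RETR_EXTERNAL,cv2.CHAIN_APPROX_NONE)[0]
        k=max(n,key=cv2.contourArea)[:,0,:]
        P=np.array([atz("top",(v,u),z)[:2] for u,v in k],np.float32)
        b=cv2.minAreaRect(P);print(q,r["conf"],b);print(cv2.boxPoints(b))
for c in("side",):
  for q in("blue_push","blue_hinge"):
    for r in arm.look_for(c,q)[:1]: print(q,r)
# triangulate
a=arm
for q,ps,pt in(("hinge",(237,242),(188,185)),("push",(233,254),(188,237)),("rhinge",(177,286),(184,372))):
    o1,d1=ray("side",ps);o2,d2=ray("top",pt)
    A=np.stack([d1,-d2],1);t=np.linalg.lstsq(A,o2-o1,rcond=None)[0];print(q,o1+d1*t[0],o2+d2*t[1])
E
```

```text
blue_cupboard 0.89 ((0.6093242168426514, 0.2809687554836273), (0.14549294114112854, 0.15965859591960907), 1.9085197448730469)
[[0.534  0.3583]
 [0.5393 0.1988]
 [0.6847 0.2036]
 [0.6794 0.3632]]
blue_door_front 0.72 ((0.5481864809989929, 0.2782309651374817), (0.021420422941446304, 0.15381622314453125), 1.620139718055725)
[[0.5353 0.3548]
 [0.5397 0.2011]
 [0.5611 0.2017]
 [0.5567 0.3554]]
blue_door_inside 0.6 ((0.561531126499176, 0.28434598445892334), (0.007688653655350208, 0.1420370489358902), 1.7733181715011597)
[[0.5555 0.3552]
 [0.5599 0.2132]
 [0.5676 0.2135]
 [0.5632 0.3554]]
blue_hinge {'point': [243.0, 251.8], 'conf': 0.57}
hinge [0.5583 0.3562 0.1478] [0.556  0.3557 0.1474]
push [0.5627 0.2357 0.0932] [0.5619 0.2355 0.093 ]
rhinge [ 0.5451 -0.0992  0.1406] [ 0.5615 -0.0962  0.1425]
```

View pics/crop1.png

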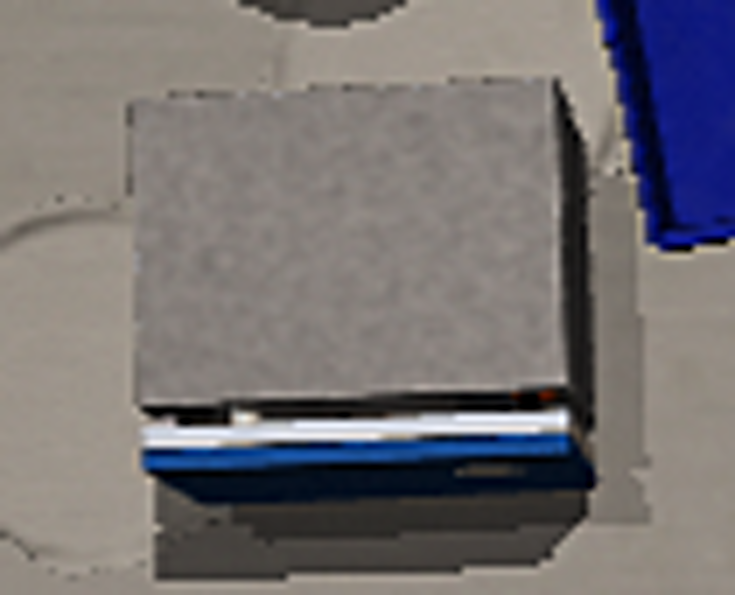

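Crop: the door's top strip (white, then blue) runs from (188,185) to (186,246), and the dot is at about row 192, col 235. The yaw is about +1.8°.

```bash
python3 - <<'E'
from h import *
np.set_printoptions(precision=4,suppress=True)
f=lambda x,y,z:atz("top",(125+(y+.5)/7-.5,165+(x+.5)/7-.5),z)
print("inner L,R",f(143,418,.138),f(568,408,.138));print("outer L,R",f(143,470,.138),f(568,453,.138));print("dot",f(488,470,.105))
print("box front L,R",f(138,404,.143),f(566,386,.143),"back",f(130,100,.143),f(556,80,.143))
th=np.radians(1.8);s=arm.observe();T=R.from_rotvec(s["ee_rot"]).as_matrix()
print("roll needed deg",np.degrees(-(th+np.pi/2-np.arctan2(T[1,1],T[0,1]))))
print("shift to (0.46,0.24,0.36)",T.T@(np.array([.46,.24,.36])-s["position"]))
E
```

```text
inner L,R [0.5664 0.3578 0.138 ] [0.5683 0.2092 0.138 ]
outer L,R [0.5481 0.3576 0.138 ] [0.5525 0.2092 0.138 ]
dot [0.551  0.2409 0.105 ]
box front L,R [0.5706 0.3586 0.143 ] [0.5753 0.2094 0.143 ] back [0.6784 0.3627 0.143 ] [0.6835 0.2129 0.143 ]
roll needed deg -23.335629570403785
shift to (0.46,0.24,0.36) [-0.3398 -0.2329  0.0447]
```

```bash
python3 -m inch '-0.035 -0.024 0 -0.1 0; -0.07 -0.05 0 -0.2 0; -0.11 -0.075 0.01 -0.3 0; -0.14 -0.095 0.02 -0.407 0; -0.17 -0.116 0.03 -0.407 0' 10
cat > to.py <<'E'
import sys;from h import *
np.set_printoptions(precision=4,suppress=True)
s=arm.observe();T=R.from_rotvec(s["ee_rot"]).as_matrix();p=np.array(s["position"])
print("t",s["clock"],"pos",p,"tooly deg",np.degrees(np.arctan2(T[1,1],T[0,1])),"F",s["force"],"w",s["width"])
a=list(map(float,sys.argv[1:]))
for i in range(0,len(a),3): print("shift",T.T@(np.array(a[i:i+3])-p))
E
python3 to.py .46 .24 .3
```

```text
clock: 1.8
position: [0.3459, 0.4095, 0.3747]
ee_rot: [-0.054, 3.141, 0.001]
force: [0.3, 0.5, 0.3]
width: 0.613
gripper_force: 0.0
t 1.8 pos [0.3459 0.4095 0.3747] tooly deg 91.96566666979761 F [0.3013 0.5084 0.3409] w 0.6126819687919927
shift [-0.1081 -0.1733  0.0746]
```

```bash
python3 -m inch '-0.02 -0.04 0.015 0 0; -0.04 -0.08 0.03 0 0; -0.06 -0.12 0.045 0 0; -0.085 -0.155 0.06 0 0; -0.108 -0.173 0.075 0 0'
python3 -m inch '0 0 0 0 0; 0 0 0 0 0;0 0 0 0 0'
python3 to.py .52 .242 .271 ; python3 - <<'E'
from h import *
cv2.imwrite("pics/t2.png",cv2.resize(arm.get_image("top")[120:270,120:320,::-1],None,fx=4,fy=4))
E
```

```text
clock: 2.3
position: [0.4594, 0.2381, 0.2995]
ee_rot: [-0.044, 3.141, -0.001]
force: [0.6, 0.4, 0.8]
width: 0.179
gripper_force: 0.0
clock: 2.6
position: [0.4578, 0.2426, 0.3001]
ee_rot: [-0.051, 3.141, 0.001]
force: [-0.1, -0.9, 0.5]
width: 0.008
gripper_force: 0.0
t 2.6 pos [0.4578 0.2426 0.3001] tooly deg 91.86358648696061 F [-0.1068 -0.9037  0.5439] w 0.008366610211057383
shift [-0.0622 -0.0026  0.0291]
```

View pics/t2.png

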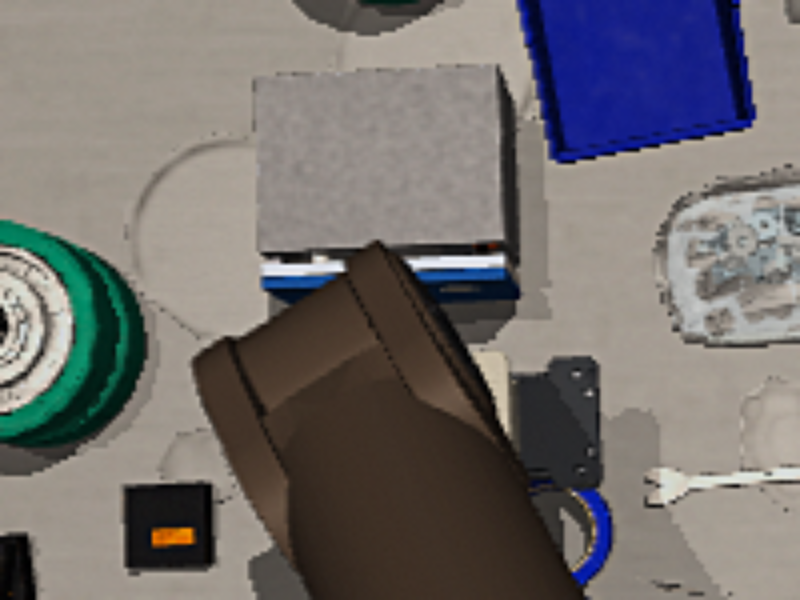

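The view is as expected: the gripper is in front of the door and clear of the tape and boxes. Now lowering and moving close.

```bash
python3 -m inch '-0.015 -0.002 0.012 0 0; -0.035 -0.002 0.026 0 0; -0.055 -0.002 0.03 0 0; -0.064 -0.002 0.03 0 0; -0.066 -0.002 0.03 0 0'
python3 -m inch '-0.002 0 0 0 0; -0.004 0 0 0 0; -0.006 0 0 0 0; -0.008 0 0 0 0; -0.009 0 0 0 0'
```

```text
clock: 3.15
position: [0.5247, 0.2423, 0.2701]
ee_rot: [-0.05, 3.14, 0.001]
force: [-0.4, 0.0, 0.4]
width: 0.004
gripper_force: 0.0
clock: 3.65
position: [0.5334, 0.2419, 0.2699]
ee_rot: [-0.049, 3.141, 0.0]
force: [-0.2, -0.2, -0.2]
width: 0.008
gripper_force: 0.0
```

```bash
for i in 1; do python3 -m inch '-0.001 0 0 0 0; -0.002 0 0 0 0; -0.003 0 0 0 0; -0.004 0 0 0 0; -0.005 0 0 0 0'; done
```

```text
clock: 4.15
position: [0.5384, 0.242, 0.2697]
ee_rot: [-0.049, 3.141, 0.0]
force: [-0.2, 0.1, 0.2]
width: 0.006
gripper_force: 0.0
```

```bash
python3 -m inch '-0.001 0 0 0 0; -0.002 0 0 0 0; -0.003 0 0 0 0; -0.003 0 0 0 0'
```

```text
clock: 4.55
position: [0.5414, 0.2421, 0.2697]
ee_rot: [0.049, -3.141, -0.0]
force: [0.7, 1.1, 0.7]
width: 0.004
gripper_force: 0.0
```

```bash
python3 -m inch '-0.001 0 0 0 0; -0.002 0 0 0 0; -0.003 0 0 0 0; -0.003 0 0 0 0'
```

```text
clock: 4.95
position: [0.544, 0.242, 0.2696]
ee_rot: [0.049, -3.14, 0.001]
force: [-3.4, -1.1, 2.2]
width: 0.006
gripper_force: 1.9
```

```bash
python3 -m inch '-0.0005 0 0 0 0; -0.001 0 0 0 0; -0.001 0 0 0 0'
```

```text
clock: 5.25
position: [0.545, 0.2419, 0.2696]
ee_rot: [0.049, -3.14, 0.001]
force: [-4.5, -2.2, 2.2]
width: 0.005
gripper_force: 2.3
```

```bash
python3 -m inch '-0.0005 0 0 0 0; -0.001 0 0 0 0; -0.001 0 0 0 0'
```

```text
clock: 5.55
position: [0.5458, 0.2419, 0.2695]
ee_rot: [0.049, -3.14, 0.001]
force: [-5.3, -2.8, 2.9]
width: 0.002
gripper_force: 2.7
```

Probably tripped. I'll draw back and look.

```bash
python3 -m inch '0.01 0 0 0 0; 0.03 0 0 0 0; 0.055 0 0 0 0; 0.08 0 0 0 0; 0.105 0 0 0 0'
python3 -m inch '0 0 0 0 0; 0 0 0 0 0; 0 0 0 0 0; 0 0 0 0 0'
python3 - <<'E'
from h import *
cv2.imwrite("pics/t3.png",cv2.resize(arm.get_image("top")[120:270,120:320,::-1],None,fx=4,fy=4))
cv2.imwrite("pics/s3.png",cv2.resize(arm.get_image("side")[180:330,180:380,::-1],None,fx=4,fy=4))
E
```

```text
clock: 6.05
position: [0.4403, 0.2391, 0.2699]
ee_rot: [-0.049, 3.14, 0.002]
force: [-0.2, 0.7, 0.1]
width: 0.006
gripper_force: 0.0
clock: 6.45
position: [0.4422, 0.2391, 0.2698]
ee_rot: [-0.048, 3.14, 0.001]
force: [-1.1, -0.4, 0.4]
width: 0.007
gripper_force: 0.0
```

View pics/t3.png

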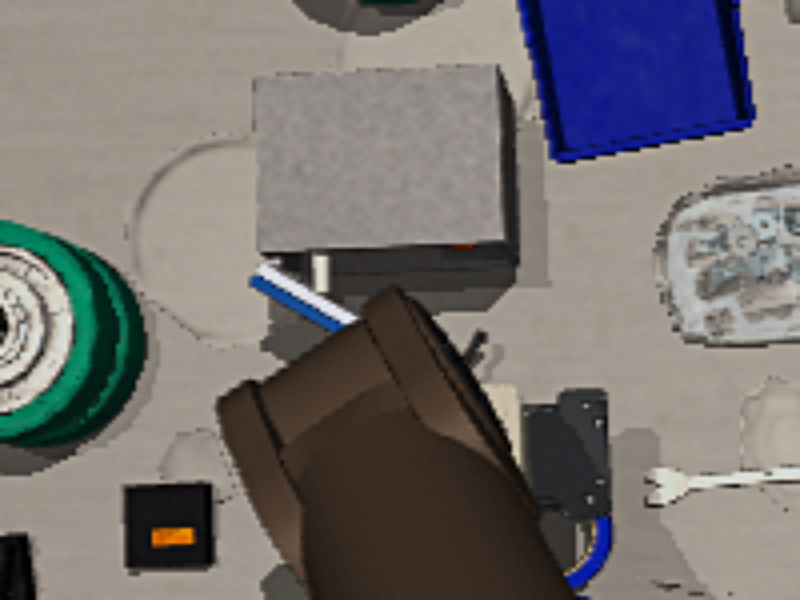

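View pics/s3.png

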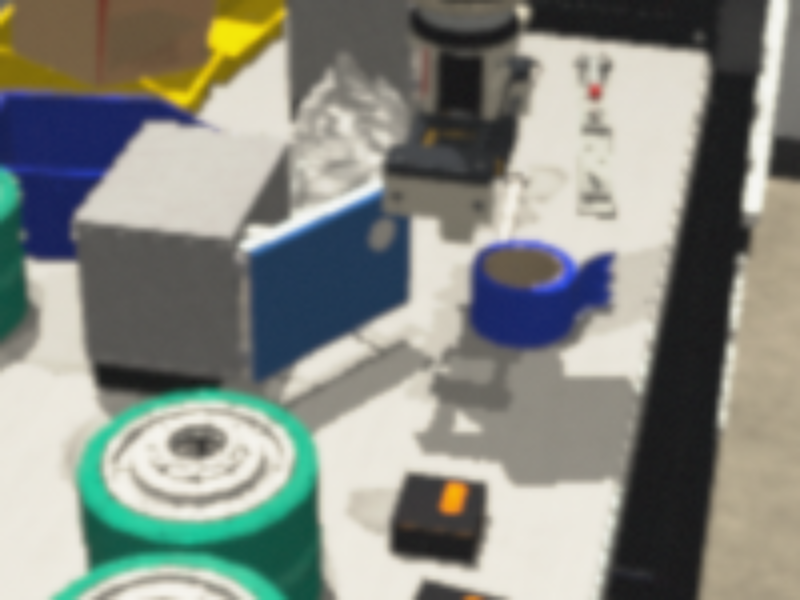

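The door is ajar at about 0.57 rad, with the hinge at px (188,186) and the outer dot visible in the side view. The finger is in front of the free edge, and nothing else has moved. Next I'll go round the free edge and in behind the door, keeping the tip at z≈0.09, above the striker.

```bash
cat > arc.py <<'E'
from h import *
np.set_printoptions(precision=4,suppress=True)
s=arm.observe();T=R.from_rotvec(s["ee_rot"]).as_matrix();p=np.array(s["position"]);print(s["clock"],p,s["force"])
H=np.array([.566,.357]);th=np.radians(1.8)
for f in(.57,.7,.85,1.0,1.15,1.3,1.4,1.5,1.55):
    a=-np.pi/2+th-f;d=np.array([np.cos(a),np.sin(a)]);n=np.array([-d[1],d[0]])
    e=.0095*abs(n[0])+.019*abs(n[1]);c=H+.11*d+e*n
    print(f,c,T.T@(np.array([*c,.27])-p))
E
python3 arc.py; python3 to.py .442 .19 .27 .532 .19 .27 .535 .247 .27
```

```text
6.55 [0.442  0.2389 0.2697] [-0.0628 -0.4709 -0.87  ]
0.57 [0.5249 0.2534] [-0.0834  0.0119 -0.0003]
0.7 [0.5129 0.2588] [-0.0715  0.0176 -0.0003]
0.85 [0.4996 0.267 ] [-0.0585  0.0263 -0.0003]
1.0 [0.4873 0.2774] [-0.0465  0.037  -0.0003]
1.15 [0.4763 0.2898] [-0.0359  0.0498 -0.0003]
1.3 [0.4672 0.3042] [-0.0272  0.0645 -0.0003]
1.4 [0.4624 0.3148] [-0.0227  0.0752 -0.0003]
1.5 [0.4586 0.326 ] [-0.0193  0.0865 -0.0003]
1.55 [0.4572 0.3318] [-0.018   0.0924 -0.0003]
t 6.55 pos [0.442  0.2389 0.2697] tooly deg 91.74326682305242 F [-0.0628 -0.4709 -0.87  ] w 0.005859518857149095
shift [ 0.0014 -0.0489 -0.0003]
shift [-0.0885 -0.0517 -0.0003]
shift [-0.0932  0.0052 -0.0003]
```

```bash
python3 -m inch '0.001 -0.03 0 0 0; 0.001 -0.052 0 0 0; -0.02 -0.052 0 0 0; -0.055 -0.052 0 0 0; -0.088 -0.052 0 0 0'
python3 -m inch '0 0 0 0 0; -0.003 0.018 0 0 0; -0.005 0.036 0 0 0; -0.005 0.054 0 0 0;-0.005 0.056 0 0 0'; python3 arc.py
python3 - <<'E'
from h import *
cv2.imwrite("pics/t4.png",cv2.resize(arm.get_image("top")[120:270,120:320,::-1],None,fx=4,fy=4))
E
```

```text
clock: 7.05
position: [0.5324, 0.1895, 0.2699]
ee_rot: [-0.048, 3.141, 0.0]
force: [1.5, 0.0, 0.3]
width: 0.006
gripper_force: 0.0
clock: 7.55
position: [0.5328, 0.2503, 0.2697]
ee_rot: [0.057, -3.141, -0.003]
force: [-0.8, -0.1, -0.8]
width: 0.006
gripper_force: 0.0
7.55 [0.5328 0.2503 0.2697] [-0.8495 -0.0624 -0.7667]
0.57 [0.5249 0.2534] [ 0.0078  0.0033 -0.0003]
0.7 [0.5129 0.2588] [ 0.0196  0.0091 -0.0002]
0.85 [0.4996 0.267 ] [ 0.0326  0.0178 -0.0002]
1.0 [0.4873 0.2774] [ 0.0446  0.0287 -0.0002]
1.15 [0.4763 0.2898] [ 0.055   0.0415 -0.0002]
1.3 [0.4672 0.3042] [ 0.0636  0.0563 -0.0001]
1.4 [0.4624 0.3148] [ 0.0681  0.067  -0.0001]
1.5 [0.4586 0.326 ] [ 0.0714  0.0783 -0.0001]
1.55 [0.4572 0.3318] [ 0.0726  0.0842 -0.0001]
```

View pics/t4.png

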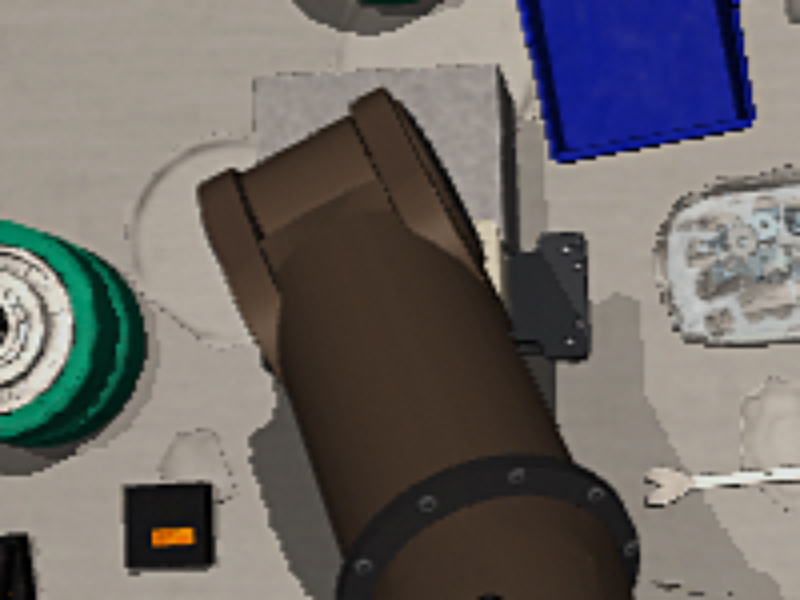

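The view from above is blocked by the forearm, but the pose and the absence of contact force match the plan. Now pushing along the arc at about 10 mm per row.

```bash
python3 -m inch '0.008 0.003 0 0 0; 0.014 0.006 0 0 0; 0.02 0.009 0 0 0; 0.026 0.0135 0 0 0; 0.0325 0.018 0 0 0'
python3 -m inch '0.006 0.0055 0 0 0; 0.012 0.011 0 0 0; 0.017 0.017 0 0 0; 0.0225 0.0235 0 0 0; 0.027 0.031 0 0 0'; python3 arc.py
```

```text
clock: 8.1
position: [0.5007, 0.2629, 0.2699]
ee_rot: [-0.048, 3.141, 0.0]
force: [0.6, 0.0, 0.4]
width: 0.003
gripper_force: 0.3
clock: 8.6
position: [0.4727, 0.2935, 0.2697]
ee_rot: [0.049, -3.141, 0.0]
force: [1.4, -0.1, 0.1]
width: 0.005
gripper_force: 0.3
8.6 [0.4727 0.2935 0.2697] [ 1.4213 -0.0803  0.0758]
0.57 [0.5249 0.2534] [-0.051  -0.0417 -0.0003]
0.7 [0.5129 0.2588] [-0.0391 -0.036  -0.0003]
0.85 [0.4996 0.267 ] [-0.0261 -0.0273 -0.0003]
1.0 [0.4873 0.2774] [-0.0141 -0.0166 -0.0003]
1.15 [0.4763 0.2898] [-0.0035 -0.0038 -0.0003]
1.3 [0.4672 0.3042] [ 0.0051  0.0109 -0.0003]
1.4 [0.4624 0.3148] [ 0.0097  0.0216 -0.0003]
1.5 [0.4586 0.326 ] [ 0.0131  0.0329 -0.0003]
1.55 [0.4572 0.3318] [ 0.0143  0.0388 -0.0003]
```

```bash
python3 -m inch '0.003 0.006 0 0 0; 0.006 0.012 0 0 0; 0.008 0.018 0 0 0; 0.01 0.0235 0 0 0; 0.012 0.029 0 0 0'
python3 -m inch '0.001 0.003 0 0 0; 0.0015 0.006 0 0 0; 0.002 0.009 0 0 0; 0.002 0.009 0 0 0'; python3 - <<'E'
from h import *
print(arm.observe()["position"])
cv2.imwrite("pics/s5.png",cv2.resize(arm.get_image("side")[180:330,180:380,::-1],None,fx=4,fy=4))
E
```

```text
clock: 9.1
position: [0.4602, 0.322, 0.2697]
ee_rot: [0.049, -3.141, 0.0]
force: [1.7, -0.7, 0.4]
width: 0.011
gripper_force: 0.3
clock: 9.5
position: [0.4579, 0.331, 0.2697]
ee_rot: [0.049, -3.141, -0.0]
force: [0.1, -0.4, -1.3]
width: 0.001
gripper_force: 0.0
[0.45790971 0.33096319 0.26971865]
```

View pics/s5.png

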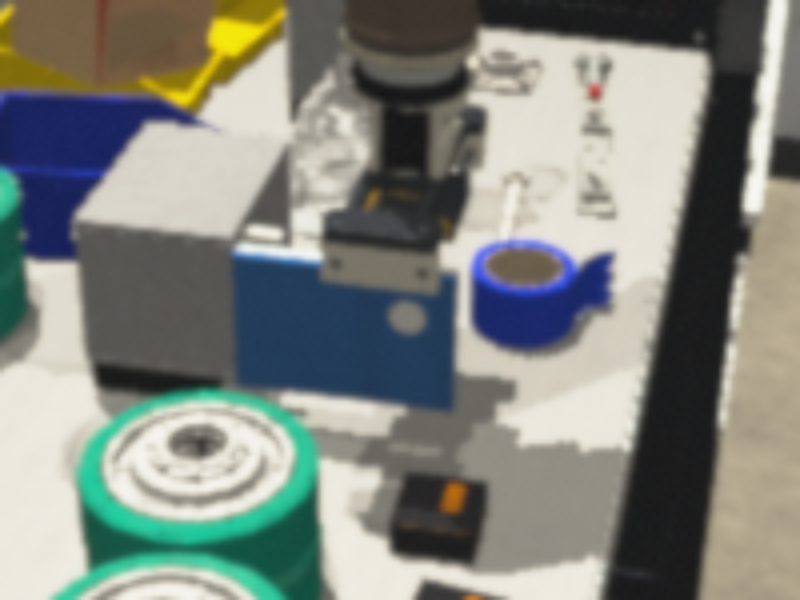

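The door is wide open and roughly square, with its edge at about (455,330) in the crop; the tape and boxes are untouched. I'll back off sideways, then lift straight up and away so the top camera can see.

```bash
python3 -m inch '0 -0.015 0 0 0; 0 -0.04 0 0 0; 0 -0.06 0 0 0; 0 -0.065 -0.04 0 0; 0 -0.065 -0.09 0 0'
python3 -m inch '0.02 -0.04 -0.03 0 0; 0.03 -0.08 -0.04 0 0; 0.03 -0.12 -0.04 0 0; 0.03 -0.16 -0.04 0 0; 0.03 -0.2 -0.04 0 0'
python3 -m inch '0 0 0 0 0;0 0 0 0 0;0 0 0 0 0'
python3 - <<'E'
from h import *
print(arm.observe()["position"])
cv2.imwrite("pics/t6.png",cv2.resize(arm.get_image("top")[120:270,120:320,::-1],None,fx=4,fy=4))
for q in("tape","bearing_box","spanner_1","red_hinge","red_push"):
    print(q,[(np.round(r["point"]),round(r["conf"],2)) for r in arm.place_of("top",q)[:2]])
E
```

```text
clock: 10.05
position: [0.4596, 0.2622, 0.3588]
ee_rot: [0.044, -3.137, 0.006]
force: [1.2, 1.1, -0.2]
width: 0.008
gripper_force: 0.0
clock: 10.55
position: [0.4354, 0.0619, 0.3999]
ee_rot: [-0.047, 3.141, 0.0]
force: [0.9, 1.3, -0.0]
width: 0.002
gripper_force: 0.0
clock: 10.85
position: [0.436, 0.0651, 0.3997]
ee_rot: [-0.05, 3.141, 0.001]
force: [-0.2, 0.6, 0.2]
width: 0.004
gripper_force: 0.0
[0.43604443 0.06509308 0.39970357]
tape [(array([256., 261.]), 0.76), (array([232., 186.]), 0.73)]
bearing_box [(array([249., 164.]), 0.77)]
spanner_1 []
red_hinge [(array([188., 376.]), 0.97)]
red_push [(array([187., 415.]), 0.81)]
```

View pics/t6.png

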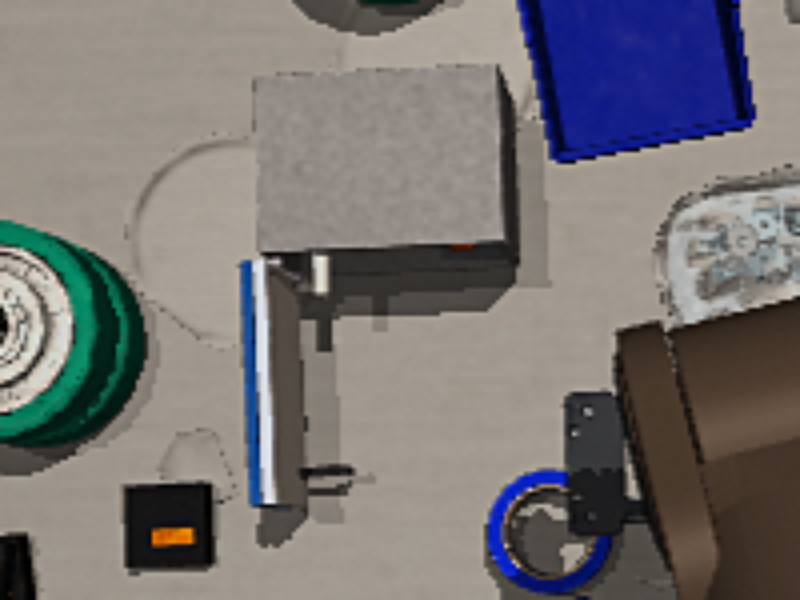

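The top view shows the blue door standing square to the cupboard, from (262,258) to (270,505) in the crop. The gripper is clear above, and the tape and bearing box have not moved.

```bash
python3 -c "from cell import arm; print(arm.sign_off())"
```

```text
the job is handed in; nothing more can be done
None
```

I pressed the white dot gently (about 5 N), the blue door sprang ajar, and I pushed it open from behind until it stood about square to the cupboard; the pictures showed the tape and bearing box in place and the red door still shut, the spanner was never touched but couldn't be seen in the last check, and the job was handed in at about 11 s.

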